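# Tip the specimen vials out of the blue tilt bin

## Task

Pull the blue tilt-out bin forward by its steel bar all the way to its stop, so that the two amber specimen vials in it tip out into the green-lined catch tray below, and leave the bin tipped forward. Do not disturb the yellow bin beside it.

Things in the scene. Friction and masses are not known exactly. Their poses are not given: they have to be found in the camera images.
- blue_bin (a joint): tilt of the blue plastic bin (105 mm wide, floor 70 mm deep, back wall 60 mm high, sloping front wall 90 mm long) about its hinge: 0 = upright, as it starts; 1.75 rad (100 degrees) = tipped forward against its stop. The stiff hinge (0.25 N m, about 2 N at the bar) holds the bin wherever it is left, so it has to be pulled all the way.
- blue_bar (a point): middle of the blue bin's round steel cross bar, 12 mm thick, 101 mm long, along tray y, like a basket handle; at the start 246 mm above the table, 60 mm above the rim, free all round. Axes as the tray's while upright; turns with the bin. Hinge axis: parallel, 40 mm towards tray -x and 140 mm lower. The bar swings forward and down (146 mm radius), ending 185 mm forward, 125 mm lower.
- yellow_bar (a point): middle of the cross bar of the empty yellow bin, which is like the blue one and stands beside it (150 mm between centres, on either side). It may start tilted forward by up to 0.35 rad and is to be left as it is.
- tray (a point): middle of the green-lined floor (7 mm above the table) of the aluminium catch tray fixed in front of both bins: inside 207 mm along x, 312 mm along y, rim 27 mm above this floor. x points from the tray to the bins (bins are pulled towards -x), y along the row of bins, z up. The hinges are 122 mm from this point along +x.
- vial1 (a point): centre of an amber specimen vial with white cap, 44 mm long, 21 mm in diameter, lying on its side in the blue bin (along y); 30 g, it rolls. Its centre is 10 mm above what it lies on.
- vial2 (a point): centre of the second vial, same as the first.
Mind the look-alikes: they are no part of the job. Leave any black or turquoise look-alike of the part that bears vial1 alone.

How it is judged (in metres and radians):
At the end, for the whole second after the job is handed in: The blue bin is tipped forward to within 10 degrees of its stop (joint above 1.57 rad) and both vials lie within the catch tray (value of joint blue_bin above 1.57 rad and x of vial1 in the frame of tray between -0.105 and 0.105 m and y of vial1 in the frame of tray between -0.158 and 0.158 m and z of each of vial1, vial2 in the frame of tray below 0.035 m and x of vial2 in the frame of tray between -0.105 and 0.105 m and y of vial2 in the frame of tray between -0.158 and 0.158 m); the robot touches nothing.
It fails at once if the yellow bin is moved (its bar by more than 20 mm) (distance of yellow_bar from where it was at the start of the episode above 0.02 m).
It also fails if it takes over 40 s, if anything falls off the work surface, if the arm or the gripper's body presses on something with over 40 N, if the wrist force passes 120 N, or if a joint passes its speed limit or range.

## Robot

A 7-joint arm with a two-finger parallel gripper is mounted at the origin on the work surface. World frame = base frame: x ahead of the robot, y to its left, z up, the work surface at z = 0. Lengths are in m, angles in degrees, forces in N, time in s.
With the tool pointing down it reaches from about 0.4 to 0.9 m from the base axis. Payload 5.5 kg.
Tool frame: the origin (TCP) lies on the mounting face of the last link; the fingertips stand 173 mm ahead of it and the grasp point (between the pads) lies ahead of it (pinch_z is the z of the grasp point in the tool frame, in m); z points along the fingers, y is the line along which they close (so a half turn about z gives the same grasp; the last joint's range is limited). The gripper opens to 85 mm and grips with 20 to 120 N. Pads are 22 mm wide; open, the fingers measure 114 mm over their backs; the gripper's body (76 mm by 85 mm) begins 54 mm behind the grasp point. The pads swing forward as they close: fully open they stand 13 mm farther back than shut.
Start: joints at [-59.576, 28.699, -24.465, 88.831, 12.651, 65.22, -12.049], TCP at [0.172, 0.627, 0.405] pointing down, gripper open.
Joint ranges: [-164.97, 164.97], [-17.58, 116.51], [-87.97, 89.64], [11.32, 138.91], [-80.73, 260.73], [10.89, 115.49], [-147.41, 147.41]. Speed limits (degrees/s): [147.25, 147.25, 180, 180, 180, 180, 180].

## Interface

Orientations are given as [roll, pitch, yaw] about the fixed x, y, z axes, in that order (R = Rz(yaw) Ry(pitch) Rx(roll)).
In Python, from plant import * gives the robot as it stands.
- The arm moves only by the tool move_arm, never from a script. Its argument "plan" is a list of rows, each an object of numbers: "tx", "ty", "tz": the shift along the tool's x, y, z in m; "yaw": the turn about the tool's z in rad; "fingers": the opening, from -1 (shut) to 1 (fully open). A call has 1 to 20 rows; each row is the pose to reach, as a shift and turn from the pose commanded when the call began, along the tool's axes at that moment; what a row does not reach only later rows make up. A row lasts 1/10 s, in which the tool goes at most 50 mm and 8.59 degrees, less where a joint would pass 70% of its speed; a pose out of reach is approached as far as the arm can. A call with a gripper value outside its range is refused whole. The fingers move at their own pace and stop on an object; the grip force is fixed at half the most. Time passes only in rows, so rows that repeat a pose let the fingers close. It gives the time, the measured TCP pose, the force, the opening and the grip force at its end, in the units of the state.
- observe(): the state, without advancing time (a new reading comes with each control period).
- get_image(name): name is "scene" or "top" or "wrist"; returns the picture (480x640x3 uint8, red, green, blue); there is no depth.
- calibration(name): a dict with "mtx" (3x3 intrinsics, pixels), "R" (3x3) and "t" (3): a world point X has camera coordinates R X + t; the wrist camera has in their place "mount" (4x4, takes a point from camera to tool coordinates, whose origin is the TCP and whose axes are the flange's). Camera axes: x right, y down, z forward; pixel columns grow to the right and rows downward; lengths in m; the calibration is good to about 2 mm. A picture is of the moment at which its call begins: read the wrist's pose just before it. calibration takes no time and is no camera call.
- sign_off(): hands the job in; it is judged then, once.
The state is a dict: "time": time; "q": joint angles; "joint_velocities": joint speeds; "joint_torque": joint torques, N m; "eef_pos": TCP position; "eef_rot": TCP orientation; "force": force on the tool from outside, world axes, zero at the start; "torque": the same for the moment, N m; "width": finger opening in m; "gripper_force": force on a finger pad.
Only numpy, scipy, OpenCV 4.12 (cv2) and the standard library are available. Lean on these libraries where they do the work, as an engineer would, in place of code of your own. Each camera call takes 0.05 s, during which the arm holds its last target. There are 200 camera calls.

## Working session

There is one attempt and no reset: what is moved stays moved. The work goes in short steps, Python scripts to look and compute and a tool call to move; the robot and the scene stay as the last step left them, time stands still between calls to the robot, and variables do not carry over. Pictures are saved under pics/ and viewed, at most 10 in all, crops included, and the job is handed in when it is done.

Besides the shell and the picture viewer there is one more tool, called after "Emit:" as name(argument=value, ...) on one line, values as JSON. move_arm: Moves the arm, as the interface text tells. Its arguments: {"type":"object","properties":{"plan":{"type":"array"}},"required":["plan"]}

```bash
mkdir -p pics
python3 - <<'E'
from plant import *
import cv2,numpy as np
o=observe();print(o['eef_pos'],o['eef_rot'],o['width'],o['time'])
for n in("scene","top"):
    im=get_image(n);cv2.imwrite(f"pics/{n}0.png",im[:,:,::-1])
    c=calibration(n);print(n,np.round(c['mtx'],1).tolist(),np.round(-np.array(c['R']).T@c['t'],3),np.round(c['R'],3).tolist())
print(calibration("wrist"));
try: print(pinch_z)
except Exception as e: print(e)
E
```

```text
[0.17198238 0.62646365 0.40365379] [-1.79887616e+02 -2.32064115e-03  1.64656908e+02] 0.08521828896347905 0.0
scene [[510.5, 0.0, 312.3], [0.0, 510.5, 236.5], [0.0, 0.0, 1.0]] [0.921 0.494 0.52 ] [[-0.828, 0.56, 0.019], [0.303, 0.475, -0.826], [-0.472, -0.679, -0.563]]
top [[474.4, 0.0, 319.1], [0.0, 474.4, 241.9], [0.0, 0.0, 1.0]] [0.488 0.043 0.826] [[0.034, -0.999, 0.001], [-0.974, -0.034, -0.222], [0.222, 0.007, -0.975]]
{'mtx': array([[420.65956335,   0.        , 319.4039334 ],
       [  0.        , 420.65956335, 239.45750022],
       [  0.        ,   0.        ,   1.        ]]), 'mount': array([[ 7.31399673e-04, -9.59346874e-01, -2.82228701e-01,
         7.16649786e-02],
       [ 9.99999567e-01,  8.63843849e-04, -3.44849901e-04,
         2.78465852e-04],
       [ 5.74632202e-04, -2.82228326e-01,  9.59347091e-01,
         3.15224185e-02],
       [ 0.00000000e+00,  0.00000000e+00,  0.00000000e+00,
         1.00000000e+00]])}
0.1547
```

View pics/scene0.png

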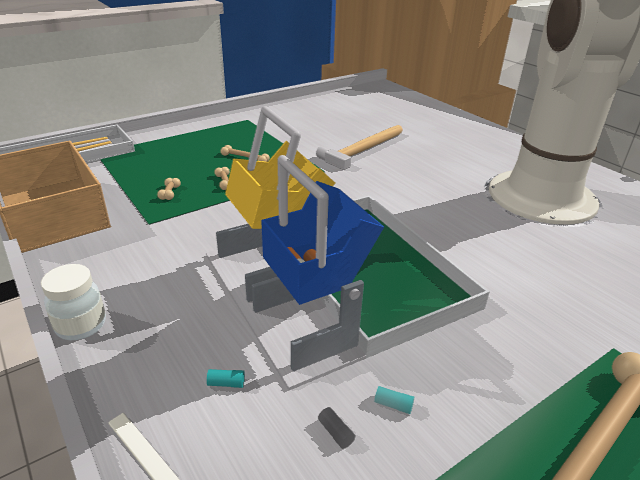

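View pics/top0.png

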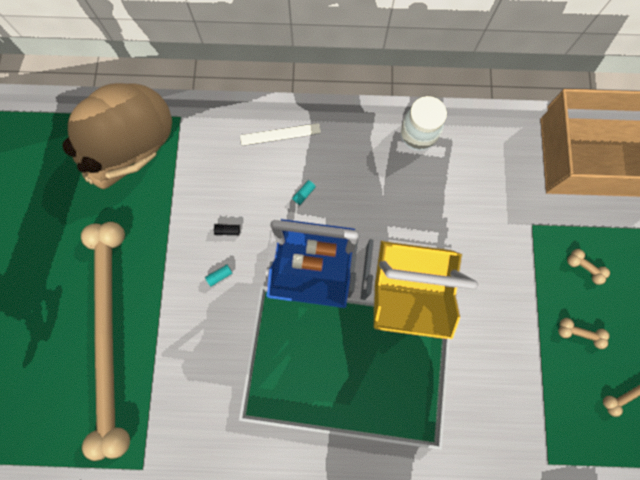

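Candidates for the blue bar: the steel bar on the blue bin (top ≈(315,231), scene ≈(305,178)) and the steel bar on the yellow bin (top ≈(430,279), scene ≈(280,124)). The first belongs to the bin holding the two amber vials, at (308,255), so I choose it. I'll check it in a close crop and measure it.

```bash
cat > h.py <<'E'
import numpy as np,cv2
from plant import *
def ray(n,uv):
    c=calibration(n);R=np.array(c['R']);C=-R.T@np.array(c['t'])
    return C,R.T@np.linalg.inv(c['mtx'])@np.array([*uv,1.])
def onz(n,uv,z):
    C,d=ray(n,uv);return C+d*(z-C[2])/d[2]
def proj(n,X):
    c=calibration(n);p=np.array(c['mtx'])@(np.array(c['R'])@X+c['t']);return p[:2]/p[2]
E
python3 - <<'E'
from h import *
t=cv2.imread('pics/top0.png');s=cv2.imread('pics/scene0.png')
a=cv2.resize(t[205:355,230:490],None,fx=3,fy=3,interpolation=2)
b=cv2.resize(s[90:340,210:400],None,fx=1,fy=1)
cv2.imwrite('pics/ctop.png',a)
cv2.imwrite('pics/cscene.png',cv2.resize(s[95:305,215:395],None,fx=2.8,fy=2.8,interpolation=2))
# green floor mask in top
h=cv2.cvtColor(t,cv2.COLOR_BGR2HSV);m=cv2.inRange(h,(55,80,20),(90,255,255));m[:, :200]=0;m[:,500:]=0
n,l,st,ce=cv2.connectedComponentsWithStats(m);i=1+st[1:,4].argmax()
c=max(cv2.findContours((l==i).astype(np.uint8),0,1)[0],key=cv2.contourArea)
p=cv2.approxPolyDP(cv2.convexHull(c),5,True)[:,0];print(p.tolist())
for q in p: print(q,np.round(onz('top',q,.007),3))
for z in(.246,): print([np.round(onz('top',q,z),3) for q in((278,229),(355,235))])
E
```

```text
[[265, 293], [371, 306], [441, 339], [433, 441], [246, 414]]
[265 293] [0.581 0.139 0.007]
[371 306] [ 0.564 -0.044  0.007]
[441 339] [ 0.513 -0.163  0.007]
[433 441] [ 0.351 -0.146  0.007]
[246 414] [0.382 0.159 0.007]
[array([0.635, 0.1  , 0.246]), array([0.63 , 0.003, 0.246])]
```

View pics/ctop.png

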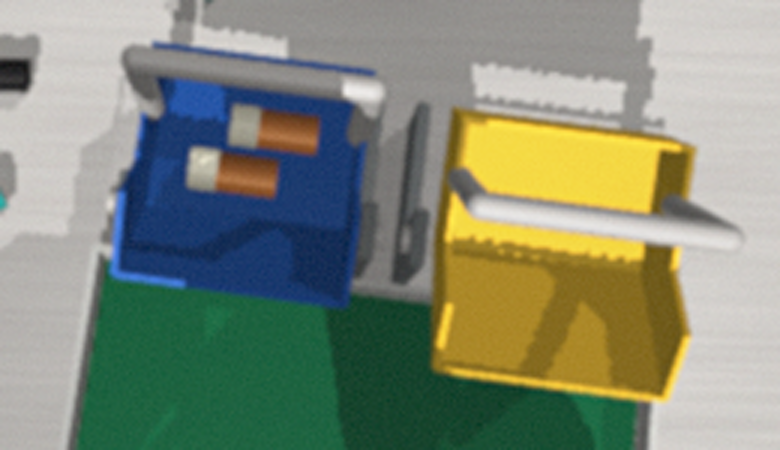

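View pics/cscene.png

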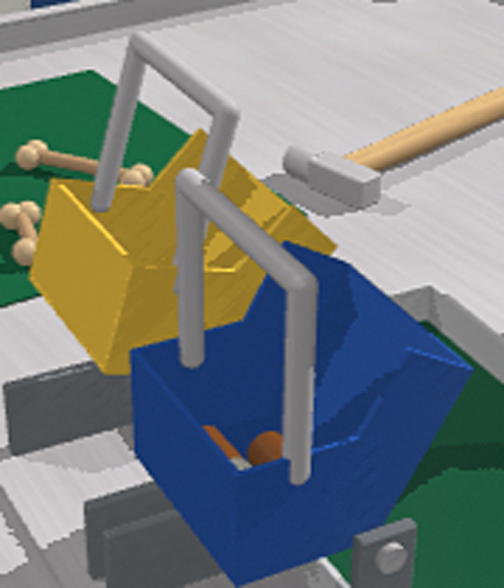

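The crops show the blue bin with the two amber vials inside, at top ≈(315,255). Its upright steel bar runs from about (275,226) to (355,236) in top and (283,159) to (323,197) in scene. The yellow bin's bar is tilted forward and sits to the right in the top view.

Run:
```python
from h import *
def tri(a,b):
    (C1,d1),(C2,d2)=ray('top',a),ray('scene',b)
    s=np.linalg.lstsq(np.c_[d1,-d2],C2-C1,rcond=None)[0]
    p,q=C1+s[0]*d1,C2+s[1]*d2;return (p+q)/2,np.linalg.norm(p-q)
L=tri((275,225.7),(282.9,158.6));R=tri((356,235.7),(323.2,196.8));print(L,R,np.linalg.norm(L[0]-R[0]))
for z in(.246,):
  l,r=onz('top',(275,225.7),z),onz('top',(356,235.7),z);print(l,r,(l+r)/2,np.linalg.norm(l-r),np.degrees(np.arctan2(l[1]-r[1],l[0]-r[0])))
  l,r=onz('scene',(282.9,158.6),z),onz('scene',(323.2,196.8),z);print(l,r,(l+r)/2,np.linalg.norm(l-r),np.degrees(np.arctan2(l[1]-r[1],l[0]-r[0])))
```

```text
(array([0.64982256, 0.08686933, 0.28145909]), np.float64(0.047751888714216824)) (array([0.61458959, 0.02039301, 0.20718684]), np.float64(0.06381093559474159)) 0.10572052614040343
[0.63884008 0.10378177 0.246     ] [0.62936959 0.00125812 0.246     ] [0.63410484 0.05251995 0.246     ] 0.10296013602425727 84.72235133397085
[0.62714556 0.00338496 0.246     ] [0.63929352 0.10661723 0.246     ] [0.63321954 0.0550011  0.246     ] 0.10394457832350322 -96.71147245285896
```

Emit:
move_arm(plan=[{"tz":-0.03},{"tz":-0.065},{"tz":-0.095},{"tx":-0.03,"ty":-0.022,"tz":-0.095,"yaw":0.07},{"tx":-0.07,"ty":-0.05,"tz":-0.095,"yaw":0.18},{"tx":-0.11,"ty":-0.08,"tz":-0.095,"yaw":0.28},{"tx":-0.15,"ty":-0.108,"tz":-0.095,"yaw":0.38},{"tx":-0.19,"ty":-0.137,"tz":-0.095,"yaw":0.48},{"tx":-0.23,"ty":-0.166,"tz":-0.095,"yaw":0.58},{"tx":-0.27,"ty":-0.194,"tz":-0.095,"yaw":0.68},{"tx":-0.31,"ty":-0.223,"tz":-0.095,"yaw":0.78},{"tx":-0.35,"ty":-0.252,"tz":-0.095,"yaw":0.88},{"tx":-0.39,"ty":-0.281,"tz":-0.095,"yaw":0.98},{"tx":-0.43,"ty":-0.31,"tz":-0.095,"yaw":1.08},{"tx":-0.47,"ty":-0.338,"tz":-0.095,"yaw":1.17},{"tx":-0.51,"ty":-0.367,"tz":-0.095,"yaw":1.26},{"tx":-0.55,"ty":-0.396,"tz":-0.095,"yaw":1.34},{"tx":-0.58,"ty":-0.418,"tz":-0.095,"yaw":1.38},{"tx":-0.597,"ty":-0.43,"tz":-0.095,"yaw":1.4},{"tx":-0.597,"ty":-0.43,"tz":-0.095,"yaw":1.4}])

```text
validation failed for argument at $.pl...
```

Run:
```python
from h import *
from scipy.spatial.transform import Rotation as Ro
o=observe();print(o['time'],o['eef_pos'],o['eef_rot'],o['width'],o['force'])
p,R=np.array(o['eef_pos']),Ro.from_euler('xyz',o['eef_rot'],degrees=True).as_matrix()
im=get_image('wrist');cv2.imwrite('pics/w1.png',im[:,:,::-1])
c=calibration('wrist');M=np.array(c['mount'])
for X in([.634,.0535,.246],[.639,.105,.246],[.629,.002,.246]):
    t=R.T@(np.array(X)-p);q=M[:3,:3].T@(t-M[:3,3]);v=c['mtx']@q;print(t,v[:2]/v[2])
```

```text
0.1 [0.17195358 0.62650657 0.40379188] [-1.79902440e+02 -2.20698818e-03  1.64660230e+02] 0.08537896000852199 [-0.01039589 -0.54634768 -0.6810952 ]
[-0.59717624 -0.43009248  0.15850144] [-263.78319093 1059.0881357 ]
[-0.58837417 -0.37910458  0.15841496] [-199.0612929  1054.52919971]
[-0.60597831 -0.48108038  0.15858792] [-327.43722461 1063.57185257]
```

View pics/w1.png

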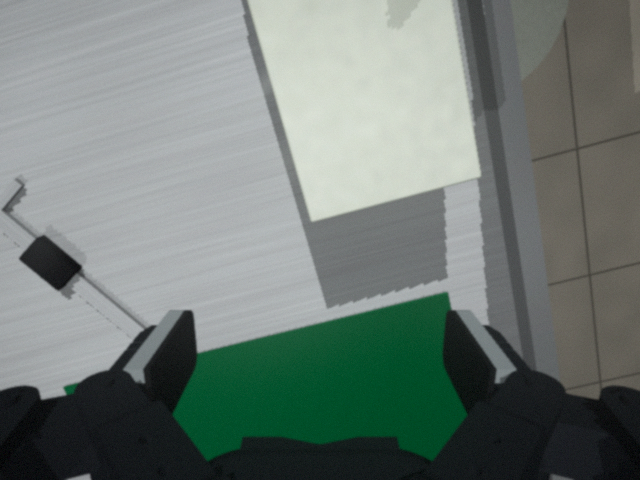

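The move call was refused and the arm stayed put; the wrist view shows only the table edge and a green mat. I'll resend it with every field in each row.

Emit:
move_arm(plan=[{"tx":0,"ty":0,"tz":-0.03,"yaw":0,"fingers":1},{"tx":0,"ty":0,"tz":-0.065,"yaw":0,"fingers":1},{"tx":0,"ty":0,"tz":-0.095,"yaw":0,"fingers":1},{"tx":-0.03,"ty":-0.022,"tz":-0.095,"yaw":0.07,"fingers":1},{"tx":-0.07,"ty":-0.05,"tz":-0.095,"yaw":0.18,"fingers":1},{"tx":-0.11,"ty":-0.08,"tz":-0.095,"yaw":0.28,"fingers":1},{"tx":-0.15,"ty":-0.108,"tz":-0.095,"yaw":0.38,"fingers":1},{"tx":-0.19,"ty":-0.137,"tz":-0.095,"yaw":0.48,"fingers":1},{"tx":-0.23,"ty":-0.166,"tz":-0.095,"yaw":0.58,"fingers":1},{"tx":-0.27,"ty":-0.194,"tz":-0.095,"yaw":0.68,"fingers":1},{"tx":-0.31,"ty":-0.223,"tz":-0.095,"yaw":0.78,"fingers":1},{"tx":-0.35,"ty":-0.252,"tz":-0.095,"yaw":0.88,"fingers":1},{"tx":-0.39,"ty":-0.281,"tz":-0.095,"yaw":0.98,"fingers":1},{"tx":-0.43,"ty":-0.31,"tz":-0.095,"yaw":1.08,"fingers":1},{"tx":-0.47,"ty":-0.338,"tz":-0.095,"yaw":1.17,"fingers":1},{"tx":-0.51,"ty":-0.367,"tz":-0.095,"yaw":1.26,"fingers":1},{"tx":-0.55,"ty":-0.396,"tz":-0.095,"yaw":1.34,"fingers":1},{"tx":-0.58,"ty":-0.418,"tz":-0.095,"yaw":1.38,"fingers":1},{"tx":-0.597,"ty":-0.43,"tz":-0.095,"yaw":1.4,"fingers":1},{"tx":-0.597,"ty":-0.43,"tz":-0.095,"yaw":1.4,"fingers":1}])

```text
time: 2.15
eef_pos: [0.6353, 0.0499, 0.4987]
eef_rot: [-180.0, 0.1, 84.1]
force: [-0.7, 0.3, -0.3]
width: 0.0856
gripper_force: 0.0
```

Run:
```python
from h import *
from scipy.spatial.transform import Rotation as Ro
o=observe();print(o['time'],o['eef_pos'],o['eef_rot'])
p,R=np.array(o['eef_pos']),Ro.from_euler('xyz',o['eef_rot'],degrees=True).as_matrix()
im=get_image('wrist');cv2.imwrite('pics/w2.png',im[:,:,::-1])
c=calibration('wrist');M=np.array(c['mount'])
for X in([.634,.0535,.246],[.639,.105,.246],[.629,.002,.246]):
    t=R.T@(np.array(X)-p);q=M[:3,:3].T@(t-M[:3,3]);v=c['mtx']@q;print(np.round(t,4),v[:2]/v[2])
```

```text
2.15 [0.63525527 0.04992878 0.49868755] [-1.79975746e+02  1.46758181e-01  8.40686738e+01]
[ 0.0041 -0.0015  0.2527] [316.32185557 244.25857961]
[ 0.0558 -0.0019  0.2525] [315.50764834 148.28488694]
[-0.0477 -0.0012  0.2528] [317.03829179 328.70763333]
```

View pics/w2.png

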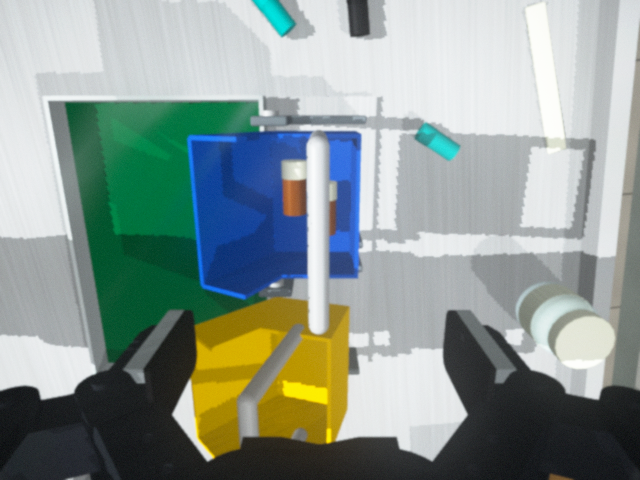

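The wrist view shows the blue bar straight up-down at column 317–318, rows 133–332, as predicted. The black and turquoise cylinders and the yellow bar are well clear. Next I lower and grip.

Emit:
move_arm(plan=[{"tx":0.003,"ty":-0.001,"tz":0.02,"yaw":0,"fingers":1},{"tx":0.006,"ty":-0.001,"tz":0.045,"yaw":0,"fingers":1},{"tx":0.008,"ty":-0.001,"tz":0.07,"yaw":0,"fingers":1},{"tx":0.008,"ty":-0.001,"tz":0.088,"yaw":0,"fingers":1},{"tx":0.008,"ty":-0.001,"tz":0.098,"yaw":0,"fingers":1},{"tx":0.008,"ty":-0.001,"tz":0.098,"yaw":0,"fingers":1},{"tx":0.008,"ty":-0.001,"tz":0.098,"yaw":0,"fingers":-1},{"tx":0.008,"ty":-0.001,"tz":0.098,"yaw":0,"fingers":-1},{"tx":0.008,"ty":-0.001,"tz":0.098,"yaw":0,"fingers":-1},{"tx":0.008,"ty":-0.001,"tz":0.098,"yaw":0,"fingers":-1},{"tx":0.008,"ty":-0.001,"tz":0.098,"yaw":0,"fingers":-1},{"tx":0.008,"ty":-0.001,"tz":0.098,"yaw":0,"fingers":-1},{"tx":0.008,"ty":-0.001,"tz":0.098,"yaw":0,"fingers":-1},{"tx":0.008,"ty":-0.001,"tz":0.098,"yaw":0,"fingers":-1}])

```text
time: 3.6
eef_pos: [0.6341, 0.0622, 0.4024]
eef_rot: [179.9, -0.0, 84.4]
force: [2.0, -0.7, 4.8]
width: 0.01
gripper_force: 58.6
```

Gripped (58.6 N). I'll follow the arc to about 40° first and check the force.

Emit:
move_arm(plan=[{"tx":0,"ty":-0.006,"tz":-0.0016,"yaw":0,"fingers":-1},{"tx":0,"ty":-0.0124,"tz":-0.003,"yaw":0,"fingers":-1},{"tx":0,"ty":-0.0186,"tz":-0.004,"yaw":0,"fingers":-1},{"tx":0,"ty":-0.025,"tz":-0.0048,"yaw":0,"fingers":-1},{"tx":0,"ty":-0.0312,"tz":-0.0053,"yaw":0,"fingers":-1},{"tx":0,"ty":-0.0376,"tz":-0.0056,"yaw":0,"fingers":-1},{"tx":0,"ty":-0.044,"tz":-0.0055,"yaw":0,"fingers":-1},{"tx":0,"ty":-0.0503,"tz":-0.0052,"yaw":0,"fingers":-1},{"tx":0,"ty":-0.0566,"tz":-0.0046,"yaw":0,"fingers":-1},{"tx":0,"ty":-0.063,"tz":-0.0038,"yaw":0,"fingers":-1},{"tx":0,"ty":-0.069,"tz":-0.0027,"yaw":0,"fingers":-1},{"tx":0,"ty":-0.0754,"tz":-0.0012,"yaw":0,"fingers":-1},{"tx":0,"ty":-0.0815,"tz":0.0005,"yaw":0,"fingers":-1},{"tx":0,"ty":-0.0875,"tz":0.0024,"yaw":0,"fingers":-1},{"tx":0,"ty":-0.0935,"tz":0.0046,"yaw":0,"fingers":-1},{"tx":0,"ty":-0.0994,"tz":0.007,"yaw":0,"fingers":-1},{"tx":0,"ty":-0.0994,"tz":0.007,"yaw":0,"fingers":-1}])

```text
time: 5.3
eef_pos: [0.5332, 0.0723, 0.3946]
eef_rot: [-179.8, -0.0, 84.5]
force: [-1.1, 1.7, 7.8]
width: 0.0093
gripper_force: 61.3
```

Emit:
move_arm(plan=[{"tx":0,"ty":-0.006,"tz":0.003,"yaw":0,"fingers":-1},{"tx":0,"ty":-0.0113,"tz":0.0057,"yaw":0,"fingers":-1},{"tx":0,"ty":-0.0168,"tz":0.0089,"yaw":0,"fingers":-1},{"tx":0,"ty":-0.0221,"tz":0.0124,"yaw":0,"fingers":-1},{"tx":0,"ty":-0.0274,"tz":0.0161,"yaw":0,"fingers":-1},{"tx":0,"ty":-0.0324,"tz":0.0199,"yaw":0,"fingers":-1},{"tx":0,"ty":-0.0373,"tz":0.024,"yaw":0,"fingers":-1},{"tx":0,"ty":-0.0418,"tz":0.0284,"yaw":0,"fingers":-1},{"tx":0,"ty":-0.0463,"tz":0.0329,"yaw":0,"fingers":-1},{"tx":0,"ty":-0.0506,"tz":0.0376,"yaw":0,"fingers":-1},{"tx":0,"ty":-0.0547,"tz":0.0425,"yaw":0,"fingers":-1},{"tx":0,"ty":-0.0585,"tz":0.0475,"yaw":0,"fingers":-1},{"tx":0,"ty":-0.0585,"tz":0.0475,"yaw":0,"fingers":-1}])

```text
time: 6.6
eef_pos: [0.4761, 0.0779, 0.346]
eef_rot: [-180.0, -0.0, 84.5]
force: [6.3, 3.1, -4.9]
width: 0.0098
gripper_force: 59.4
```

Emit:
move_arm(plan=[{"tx":0,"ty":-0.0036,"tz":0.0053,"yaw":0,"fingers":-1},{"tx":0,"ty":-0.007,"tz":0.0107,"yaw":0,"fingers":-1},{"tx":0,"ty":-0.0102,"tz":0.0162,"yaw":0,"fingers":-1},{"tx":0,"ty":-0.0131,"tz":0.0218,"yaw":0,"fingers":-1},{"tx":0,"ty":-0.0157,"tz":0.0276,"yaw":0,"fingers":-1},{"tx":0,"ty":-0.0181,"tz":0.0335,"yaw":0,"fingers":-1},{"tx":0,"ty":-0.0202,"tz":0.0395,"yaw":0,"fingers":-1},{"tx":0,"ty":-0.0221,"tz":0.0455,"yaw":0,"fingers":-1},{"tx":0,"ty":-0.0237,"tz":0.0516,"yaw":0,"fingers":-1},{"tx":0,"ty":-0.0251,"tz":0.0578,"yaw":0,"fingers":-1},{"tx":0,"ty":-0.0261,"tz":0.0641,"yaw":0,"fingers":-1},{"tx":0,"ty":-0.0269,"tz":0.0705,"yaw":0,"fingers":-1},{"tx":0,"ty":-0.0269,"tz":0.072,"yaw":0,"fingers":-1},{"tx":0,"ty":-0.0269,"tz":0.072,"yaw":0,"fingers":-1}])

```text
time: 8.0
eef_pos: [0.4512, 0.0802, 0.2797]
eef_rot: [179.8, -0.1, 84.4]
force: [-7.7, -0.9, 52.3]
width: 0.0097
gripper_force: 64.8
```

Run:
```python
from h import *
o=observe();print(o['time'],o['eef_pos'],o['force'],o['width'])
a=get_image('scene')[:,:,::-1];b=get_image('wrist')[:,:,::-1]
cv2.imwrite('pics/e1.png',np.vstack([cv2.resize(a[100:400,150:550],(400,300)),cv2.resize(b,(400,300))]))
```

```text
8.0 [0.45115427 0.08020522 0.27970129] [-7.69209737 -0.92062177 52.34487213] 0.009748610495118208
```

View pics/e1.png

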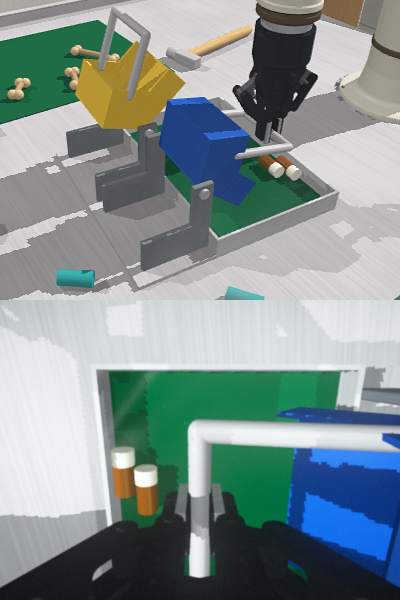

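Tipped to the stop: the 52 N reaction shows the bin pressing against it, and both vials lie in the tray (wrist panel at about (122,472) and (146,488)). Release partly, then rise.

Emit:
move_arm(plan=[{"tx":0,"ty":0,"tz":0,"yaw":0,"fingers":-0.1},{"tx":0,"ty":0,"tz":0,"yaw":0,"fingers":-0.1},{"tx":0,"ty":0,"tz":0,"yaw":0,"fingers":-0.1},{"tx":0,"ty":0,"tz":0,"yaw":0,"fingers":-0.1},{"tx":0,"ty":0,"tz":-0.01,"yaw":0,"fingers":-0.1},{"tx":0,"ty":0,"tz":-0.03,"yaw":0,"fingers":-0.1},{"tx":0,"ty":0,"tz":-0.05,"yaw":0,"fingers":-0.1},{"tx":0,"ty":-0.01,"tz":-0.08,"yaw":0,"fingers":-0.1},{"tx":0,"ty":-0.02,"tz":-0.11,"yaw":0,"fingers":-0.1},{"tx":0,"ty":-0.02,"tz":-0.14,"yaw":0,"fingers":-0.1},{"tx":0,"ty":-0.02,"tz":-0.16,"yaw":0,"fingers":-0.1},{"tx":0,"ty":-0.02,"tz":-0.16,"yaw":0,"fingers":-0.1}])

```text
time: 9.3
eef_pos: [0.4306, 0.0822, 0.4385]
eef_rot: [179.7, -0.1, 84.4]
force: [-0.3, 0.1, -0.3]
width: 0.0385
gripper_force: 0.0
```

Run:
```python
from h import *
o=observe();print(o['time'],o['eef_pos'],o['force'],o['width'])
a=get_image('scene')[:,:,::-1];b=get_image('wrist')[:,:,::-1]
cv2.imwrite('pics/e2.png',np.vstack([cv2.resize(a[100:400,150:550],(400,300)),cv2.resize(b,(400,300))]))
```

```text
9.3 [0.43062639 0.08221319 0.43848156] [-0.31759824  0.14962166 -0.30168894] 0.038505520929032235
```

View pics/e2.png

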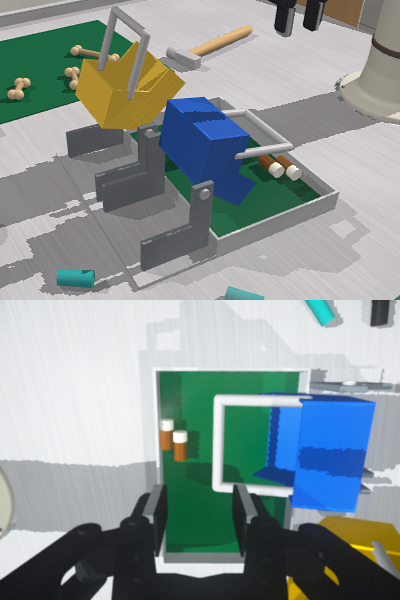

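The bin stays tipped, both vials lie in the tray (wrist panel at (166,434) and (180,446)), the yellow bin looks unmoved, and the gripper is clear. Handing in.

```bash
python3 -c "
from plant import *
print(sign_off())"
```

```text
the job is handed in; nothing more can be done
None
```

The blue bin is tipped forward to its stop, both vials are in the catch tray, the yellow bin looked unmoved in the last pictures, and the job was handed in at about 9.4 s; no verdict came back.

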